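Straightedge to the passed test plate

TASK

Two enamel test plates have been tagged: green for pass, red for reject. First lay the green-tagged plate flat on the aluminium board, chips upward, with one long edge against both steel pins; then take the straightedge by its black fin from the sloping rack and lay it foot down on the board, flush along the whole of the plate's other long edge, the plate still against the pins. Leave the red-tagged plate where it is.

Things in the scene. Friction and masses are not known exactly. Their poses are not given: they have to be found in the camera images.
- green_plate: Loose copper test plate with six visible colour chips and a green plastic tag (56 x 18 mm with a white border, up to 13 mm above the underside) across one short end. 60 mm along its x, 100 mm along its y; 8 mm thick (10 mm over the chips). Origin at the centre of its underside, z up through the chips; the tag lies at y = -41 mm.
- red_plate: Same plate with a red tag, on the worktop; to be left alone. Same axes.
- straightedge: Loose steel straightedge, 0.35 kg: flat foot 24 (x) by 160 (y) by 12 mm (z), long faces at x = +-12 mm; upright black grip fin on its middle, 10 mm thick (x), 70 mm long (y), from z = 12 to 57 mm. Origin: centre of the foot's underside, z along the fin. It starts on the rack's slope, z leaning 35 degrees from vertical towards the rack's front.
- rack: Fixed grey rack, bed sloping 35 degrees down to its front (-x), 10 mm lip at the low edge. Origin: centre of its foot on the worktop; y along the bed. The straightedge rests at about (0, 0, 55 mm). A shelf with jars above (underside z = 250, x = -10 to 75, y = +-95 mm) leaves only a tilted grasp along the fin, from front and above. Posts 14 mm square at x = 62, y = +-80 mm.
- board: Fixed aluminium inspection board, 130 mm (x) by 190 mm (y), 10 mm thick, on the worktop. Origin at the centre of its underside. Two upright steel pins 8 mm in diameter stand 12 mm above its top at x = 48, y = +-32 mm. The plate goes on the -x side of the pins, the straightedge on the -x side of the plate.
- pin_line (a point): Point on the board's top surface (10 mm up), midway between the pins, on the line that touches both pins on their -x side (x = 44 mm of the board); axes as the board's. The plate's centre belongs 30 mm to -x of it.
Not all that is in view belongs to the job. Of the things that look like the straightedge, the larger one is meant.

How it is judged:
On the way:
1. The green-tagged plate lies flat on the board, released, within 15 mm of both pins and about parallel to their line, with the straightedge still on its rack (x of green_plate in the frame of pin_line between -0.045 and -0.027 m and y of green_plate in the frame of pin_line between -0.03 and 0.03 m and z of green_plate in the frame of pin_line between -0.003 and 0.004 m and angle between the y axis of green_plate and the y axis of pin_line, either way round below 0.2 rad and angle between green_plate's own z axis and vertical below 0.06 rad and contact force between green_plate and the fingers below 0.05 N and distance of straightedge from where it was at the start of the episode below 0.03 m), for 0.2 s.
At the end, for the whole second after the job is handed in: Green-tagged plate flat on the board, long edge within 3 mm of both pins and covering them; straightedge foot down on the board on the other side, its face within 2 mm of the plate's other long edge, parallel within 0.03 rad, middles within 30 mm; both at rest (x of green_plate in the frame of pin_line between -0.033 and -0.027 m and y of green_plate in the frame of pin_line between -0.018 and 0.018 m and z of green_plate in the frame of pin_line between -0.003 and 0.004 m and angle between each of green_plate, straightedge's own z axis and vertical below 0.06 rad and angle between the y axis of green_plate and the y axis of pin_line, either way round below 0.05 rad and (x of straightedge in the frame of green_plate between 0.039 and 0.044 m or x of straightedge in the frame of green_plate between -0.044 and -0.039 m) and y of straightedge in the frame of green_plate between -0.03 and 0.03 m and angle between the y axis of straightedge and the y axis of green_plate, either way round below 0.03 rad and z of straightedge in the frame of pin_line between -0.003 and 0.004 m and x of straightedge in the frame of pin_line below -0.06 m and linear speed of each of straightedge, green_plate below 0.01 m/s); the robot touches nothing.
It fails at once if The red-tagged plate is moved more than 20 mm (distance of red_plate from where it was at the start of the episode above 0.02 m).
It also fails if it takes over 58 s, if anything falls off the work surface, if the arm or the gripper's body presses on something with over 40 N, if the wrist force passes 120 N, or if a joint passes its speed limit or range.

ROBOT

A 6-joint arm with a two-finger parallel gripper is mounted at the origin on a cart in front of the work surface, level with it; the furniture and walls round the work are solid. World frame = base frame: x ahead of the robot, y to its left, z up, the work surface at z = 0. Lengths are in m, angles in rad, forces in N, time in s.
With the tool pointing down it reaches from about 0.375 to 0.9 m from the base axis. Payload 3.1 kg.
Tool frame: the origin (TCP) lies midway between the tips of the shut fingers; the grasp point (between the pads) lies 19 mm behind it; z points along the fingers, y is the line along which they close (so a half turn about z gives the same grasp; the last joint's range is limited). The gripper opens to 87 mm and grips with 3 to 60 N. Pads are 19 mm wide; open, the fingers measure 117 mm over their backs; the gripper's body (75 mm by 190 mm) begins 51 mm behind the grasp point.
Start: joints at [0.942, 0.527, 1.433, -0, 1.181, -0.178], TCP at [0.272, 0.563, 0.223] pointing down, gripper open.
Joint ranges: [-3.08, 3.08], [-0.75, 2.2], [0.22, 2.44], [-1.43, 4.57], [0, 2.65], [-2.85, 2.85]. Speed limits (rad/s): [2.79, 2.79, 3.14, 3.14, 3.14, 3.14].

INTERFACE

Orientations are given as a unit quaternion [x, y, z, w].
In Python, from rig import robot gives the robot as it stands. The module is installed in compiled form; this text tells all that it offers.
- The arm moves only by the tool play_rows, never from a script. Its arguments are lists of equal length, an entry for each row: "gripper": the closure, from -1 (fully open) to 1 (shut); "delta_pos": the shift along the tool's x, y, z in cm, a list of three; "turn": the turn, a rotation vector about the tool's x, y, z in rad, a list of three. A call has 1 to 12 rows; each row is the pose to reach, as a shift and turn from the pose commanded when the call began, along the tool's axes at that moment; what a row does not reach only later rows make up. A row lasts 1/8 s, in which the tool goes at most 62.5 mm and 10.7 degrees, less where a joint would pass 70% of its speed; a pose out of reach is approached as far as the arm can. A call with a gripper value outside its range is refused whole. The fingers move at their own pace and stop on an object; "squeeze" is the grip in N (left out, the last holds). Time passes only in rows, so rows that repeat a pose let the fingers close. It gives the time, the measured TCP pose, the force, the opening and the grip force at its end, in the units of the state.
- robot.get_obs(): the state, without advancing time (a new reading comes with each control period).
- robot.camera(name): name is "scene" or "top" or "wrist"; returns a dict with "color" (480x640x3 uint8, red, green, blue), "vfov" (degrees; the focal length in pixels is half the picture's height over the tangent of half this angle, whatever the lens; pixels are square), "cx", "cy" (the principal point, pixels), "k1" (the pictures are not rectified: a ray, as slopes to the right and down, at radius r is drawn at 1 + k1 r^2 times it, then the intrinsics apply), "R" (3x3) and "t" (3): a world point X has camera coordinates R X + t. Camera axes: x right, y down, z forward; pixel columns grow to the right and rows downward; lengths in m; the calibration is good to about 2 mm. A picture is of the moment at which its call begins. There is no depth.
- robot.hand_in(): hands the job in; it is judged then, once.
The state is a dict: "time": time; "q": joint angles; "joint_velocities": joint speeds; "joint_torque": joint torques, N m; "position": TCP position; "tool_rot": TCP orientation; "ft_force": force on the tool from outside, world axes, zero at the start; "moment": the same for the moment, N m; "grip_width": finger opening in m; "grip_force": force on a finger pad.
Only numpy, scipy, OpenCV 4.12 (cv2) and the standard library are available. Lean on these libraries where they do the work, as an engineer would, in place of code of your own. Each camera call takes 0.05 s, during which the arm holds its last target. There are 200 camera calls.

## Working session

There is one attempt and no reset: what is moved stays moved. The work goes in short steps, Python scripts to look and compute and a tool call to move; the robot and the scene stay as the last step left them, time stands still between calls to the robot, and variables do not carry over. Pictures are saved under pics/ and viewed, at most 10 in all, crops included, and the job is handed in when it is done.

Besides the shell and the picture viewer there is one more tool, called after "Call:" as name(argument=value, ...), one argument or row to a line, values as JSON. play_rows: Moves the arm, as the interface text tells. Its arguments: {"type":"object","properties":{"gripper":{"type":"array","items":{"type":"number"}},"delta_pos":{"type":"array","items":{"type":"array","items":{"type":"number"}}},"turn":{"type":"array","items":{"type":"array","items":{"type":"number"}}},"squeeze":{"type":"number"}},"required":["gripper","delta_pos","turn"]}

```bash
mkdir -p pics; cat > h.py <<'E'
import numpy as np, cv2, pickle
from rig import robot
from scipy.spatial.transform import Rotation as Ro
def shot(n,f):
    c=robot.camera(n); pickle.dump(c,open(f'pics/{f}.pkl','wb')); cv2.imwrite(f'pics/{f}.png',c['color'][:,:,::-1]); return c
def load(f): return pickle.load(open(f'pics/{f}.pkl','rb'))
def cam(c):
    F=240/np.tan(np.radians(c['vfov'])/2)
    K=np.array([[F,0,c['cx']],[0,F,c['cy']],[0,0,1.]]); return K,np.array([c['k1'],0,0,0,0.])
def proj(c,X):
    K,d=cam(c); return cv2.projectPoints(np.atleast_2d(X).astype(float),cv2.Rodrigues(np.array(c['R']))[0],np.array(c['t'],float),K,d)[0].reshape(-1,2)
def ray(c,p):
    K,d=cam(c); u=cv2.undistortPoints(np.array(p,float).reshape(-1,1,2),K,d).reshape(-1,2)
    R=np.array(c['R']); D=np.c_[u,np.ones(len(u))]@R; return -R.T@np.array(c['t']),D
def onz(c,p,z):
    o,D=ray(c,p); return o+D*((z-o[2])/D[:,2])[:,None]
def tri(c1,p1,c2,p2):
    out=[]
    for a,b in zip(p1,p2):
        o1,d1=ray(c1,a);o2,d2=ray(c2,b);A=np.zeros((3,3));v=np.zeros(3)
        for o,d in((o1,d1[0]),(o2,d2[0])):
            d=d/np.linalg.norm(d);P=np.eye(3)-np.outer(d,d);A+=P;v+=P@o
        out.append(np.linalg.solve(A,v))
    return np.array(out)
def goto(pos,R):
    "rows values from current measured pose to world pose"
    o=robot.get_obs();T=Ro.from_quat(o['tool_rot'])
    return np.round(T.inv().apply(np.array(pos)-o['position'])*100,2),np.round((T.inv()*R).as_rotvec(),4)
E
python3 -c "
from h import *
np.set_printoptions(precision=4,suppress=True)
for n in('scene','top','wrist'):
    c=shot(n,n+'0');print(n,c['vfov'],c['k1'],-np.array(c['R']).T@c['t'])
print(robot.get_obs())"
```

```text
scene 47.87415408981108 0.02034923202025836 [-0.519  -0.6568  1.126 ]
top 51.082761105180865 -0.008895983251146348 [ 0.3165 -0.0944  1.4099]
wrist 65.36341257750739 -0.0787604920243952 [0.2138 0.59   0.3836]
{'time': 0.15, 'q': array([ 0.9415,  0.5282,  1.4336, -0.    ,  1.1814, -0.1785]), 'joint_velocities': array([-0.001 , -0.0015, -0.0051, -0.001 ,  0.0002, -0.0028]), 'joint_torque': array([  0.001 , -44.0429, -17.6844,   0.0634,   0.0553,  -0.0001]), 'position': array([0.272 , 0.5621, 0.2218]), 'tool_rot': array([ 0.2235,  0.9747, -0.0008, -0.0003]), 'ft_force': array([-0.74  , -0.1582,  0.3282]), 'moment': array([0.0278, 0.0133, 0.0202]), 'grip_force': 0.0, 'grip_width': 0.08693002412876343}
```

View pics/top0.png

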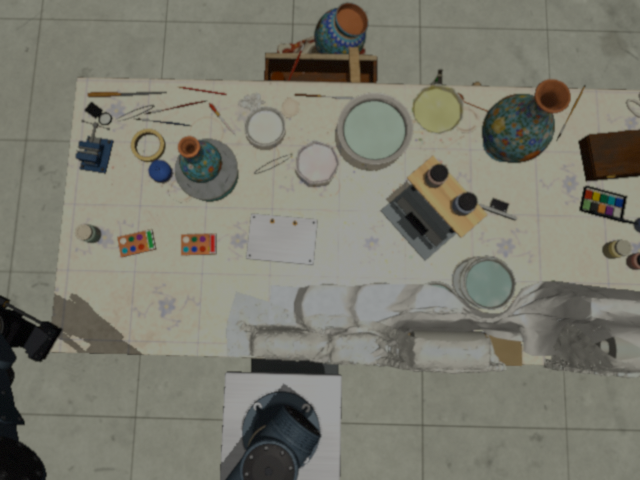

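View pics/scene0.png

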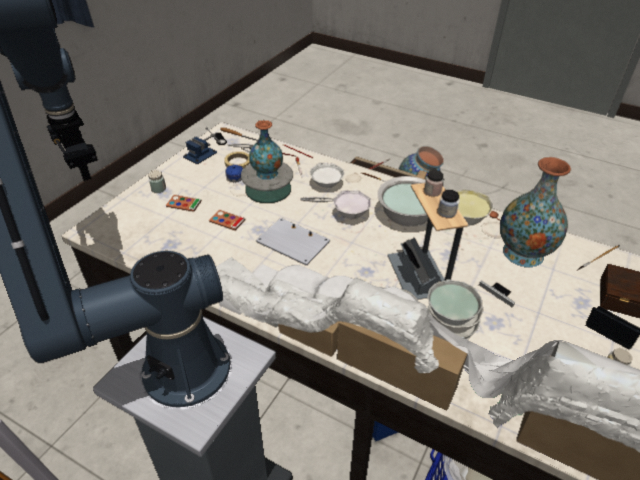

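Top view: green plate near (137,243), red plate (199,244), board (283,239) with pins at about (272,221) and (296,222), rack about (420,222) with the shelf over it. The smaller lookalike is at (497,207).

```bash
python3 -c "
from h import *
np.set_printoptions(precision=4,suppress=True)
t=load('top0');s=load('scene0')
print(onz(t,[(137,243),(199,244),(249,214),(317,214),(314,265),(248,260),(272,222),(296,222),(384,212),(412,182),(457,218),(425,258),(417,220)],.01))
print(tri(t,[(137,243),(199,244),(283,239),(436,172)],s,[(184,203),(228,219),(293,240),(434,178)]))
T=Ro.from_quat(robot.get_obs()['tool_rot']);print(T.as_matrix())
c=load('wrist0');print(np.array(c['R'])@T.as_matrix(), T.inv().apply(-np.array(c['R']).T@c['t']-robot.get_obs()['position']))
a=c=load('top0')['color'][200:275,110:330,::-1];b=load('scene0')['color'][180:305,160:480,::-1]
"
```

```text
[[ 0.4965  0.4232  0.01  ]
 [ 0.498   0.2479  0.01  ]
 [ 0.5873  0.111   0.01  ]
 [ 0.592  -0.0821  0.01  ]
 [ 0.4467 -0.0774  0.01  ]
 [ 0.4562  0.1078  0.01  ]
 [ 0.5659  0.0447  0.01  ]
 [ 0.5675 -0.0232  0.01  ]
 [ 0.6025 -0.2721  0.01  ]
 [ 0.6921 -0.352   0.01  ]
 [ 0.5902 -0.4791  0.01  ]
 [ 0.474  -0.3875  0.01  ]
 [ 0.5817 -0.3657  0.01  ]]
[[ 0.4974  0.4254  0.0038]
 [ 0.4987  0.2476  0.0082]
 [ 0.5174  0.013   0.0088]
 [ 0.6395 -0.3536  0.2982]]
[[-0.9001  0.4357 -0.001 ]
 [ 0.4357  0.9001 -0.0013]
 [ 0.0003 -0.0016 -1.    ]]
[[ 0.0012  1.      0.0009]
 [-0.9708  0.0014 -0.2397]
 [-0.2397 -0.0005  0.9709]] [ 0.0646 -0.0005 -0.1618]
```

```bash
python3 -c "
from h import *
R=Ro.from_matrix(np.array([[0,1,0],[1,0,0],[0,0,-1]]).T)
print(goto([.50,.33,.28],R))"
```

```text
(array([-30.64, -10.97,  -5.81]), array([-1.60e-03,  7.00e-04,  1.12e+00]))
```

Call:
play_rows(
  gripper=[-1,-1,-1,-1,-1,-1,-1,-1,-1,-1],
  delta_pos=[
    [-4,-1.4,-0.8],
    [-8,-2.8,-1.5],
    [-12,-4.2,-2.3],
    [-16,-5.6,-3],
    [-20,-7,-3.8],
    [-24,-8.4,-4.5],
    [-28,-9.8,-5.3],
    [-30.6,-11,-5.8],
    [-30.6,-11,-5.8],
    [-30.6,-11,-5.8],
  ],
  turn=[
    [0,0,0.15],
    [0,0,0.3],
    [0,0,0.45],
    [0,0,0.6],
    [0,0,0.75],
    [0,0,0.9],
    [0,0,1.05],
    [0,0,1.12],
    [0,0,1.12],
    [0,0,1.12],
  ],
)

```text
time: 1.4
position: [0.4989, 0.3305, 0.2801]
tool_rot: [0.707, 0.707, -0.001, -0.001]
ft_force: [0.2, -0.6, -0.1]
grip_width: 0.0872
grip_force: 0.0
```

```bash
python3 -c "
from h import *
shot('wrist','w1')
R=Ro.from_matrix(np.array([[0,1,0],[1,0,0],[0,0,-1]]).T)
print(robot.get_obs()['position'],goto([.50,.10,.26],R))"
```

```text
[0.49867443 0.33080072 0.28006957] (array([-23.08,   0.1 ,   2.01]), array([-0.0015,  0.    ,  0.0014]))
```

View pics/w1.png

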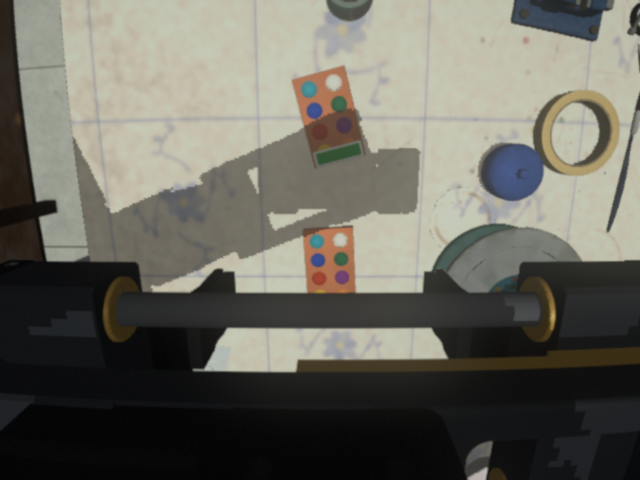

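Wrist view: green plate with corners at about (292,80), (344,67), (368,155), (315,168), its tag at the lower (-y) end. The red plate is at about (330,260), partly hidden by the gripper.

Call:
play_rows(
  gripper=[-1,-1,-1,-1,-1,-1,-1,-1,-1,-1],
  delta_pos=[
    [-5,0,0],
    [-10,0,0],
    [-15,0,0],
    [-20,0,0],
    [-25,0,0],
    [-30,0,0],
    [-35,0,0],
    [-40,0,0],
    [-40,0,0],
    [-40,0,0],
  ],
  turn=[
    [0,0,0],
    [0,0,0],
    [0,0,0],
    [0,0,0],
    [0,0,0],
    [0,0,0],
    [0,0,0],
    [0,0,0],
    [0,0,0],
    [0,0,0],
  ],
)

```text
time: 2.7
position: [0.4994, -0.0684, 0.2803]
tool_rot: [0.707, 0.707, 0.0, -0.001]
ft_force: [-0.6, 0.3, -0.1]
grip_width: 0.0871
grip_force: 0.0
```

```bash
python3 -c "
from h import *
shot('wrist','w2')"
```

Call:
play_rows(
  gripper=[-1,-1,-1,-1,-1],
  delta_pos=[
    [3,-4,3],
    [5,-6,6],
    [5,-6,8],
    [5,-6,8],
    [5,-6,8],
  ],
  turn=[
    [0,0,0],
    [0,0,0],
    [0,0,0],
    [0,0,0],
    [0,0,0],
  ],
)

```text
time: 3.38
position: [0.4406, -0.0192, 0.2013]
tool_rot: [0.707, 0.708, 0.0, 0.001]
ft_force: [0.4, -0.5, -0.8]
grip_width: 0.0871
grip_force: 0.0
```

```bash
python3 -c "
from h import *
shot('wrist','w3')
a=load('w2')['color'][:300];b=load('w3')['color'][:300]
cv2.imwrite('pics/b23.png',np.vstack([a,b])[:,:,::-1])"
```

```text
(no output)
```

View pics/b23.png

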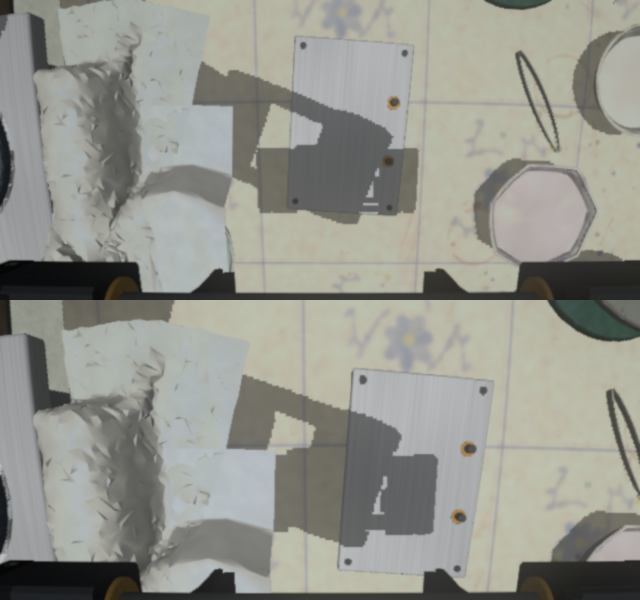

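w2 (upper half) shows the board corners at (295,37), (413,45), (396,214), (288,207) and the pins at (394,103), (388,161). w3 (lower half, row offset 300) shows the same features closer up.

```bash
cat > fit.py <<'E'
from h import *
from scipy.optimize import least_squares
np.set_printoptions(precision=4,suppress=True)
def fit(cams,pix,X,x0):
    "x,y,z,yaw of model X"
    def pts(p): return Ro.from_euler('z',p[3]).apply(X)+p[:3]
    f=lambda p:np.concatenate([(proj(c,pts(p))-q).ravel() for c,q in zip(cams,pix)])
    r=least_squares(f,x0,loss='soft_l1'); return r.x,r.fun.reshape(len(cams),-1,2)
E
python3 - <<'E'
from fit import *
w2,w3=load('w2'),load('w3')
X=np.array([[-65,95,10],[65,95,10],[65,-95,10],[-65,-95,10]])/1e3
p2=[(295,37),(413,45),(396,214),(288,207)];p3=[(352,69),(493,81),(468,277),(338,270)]
print('tri',tri(w2,p2,w3,p3))
x,r=fit([w2,w3],[np.array(p2),np.array(p3)],X,[.517,.013,0,0]);print(x,'\n',r)
P=Ro.from_euler('z',x[3]).apply(np.array([[48,32,10],[48,-32,10],[48,32,22],[48,-32,22]])/1e3)+x[:3]
print(P);print(proj(w2,P),proj(w3,P))
# green segmentation w1
c=load('w1');K,d=cam(c)
hsv=cv2.cvtColor(c['color'],cv2.COLOR_RGB2HSV)
for q in((300,90),(325,125),(360,150),(318,160),(338,152)):print(q,hsv[q[1],q[0]])
b=np.hstack([cv2.resize(load('w2')['color'][80:190,360:420],None,fx=5,fy=5,interpolation=cv2.INTER_CUBIC),cv2.resize(load('w3')['color'][130:240,430:500],None,fx=5,fy=5,interpolation=cv2.INTER_CUBIC)])
cv2.imwrite('pics/pins.png',b[:,:,::-1])
E
```

```text
tri [[ 0.4619  0.1146  0.0016]
 [ 0.5903  0.1056  0.0085]
 [ 0.5764 -0.0777  0.023 ]
 [ 0.4512 -0.0729  0.0122]]
[ 0.5213  0.0154 -0.0051 -0.0577] 
 [[[-0.3069 -0.2735]
  [ 0.5821 -0.1177]
  [ 1.2001  1.3479]
  [-0.1398  1.8068]]

 [[ 0.1438 -0.0172]
  [-0.2014 -0.3261]
  [-3.2451 -0.4576]
  [ 0.2689 -0.3693]]]
[[ 0.571   0.0446  0.0049]
 [ 0.5673 -0.0193  0.0049]
 [ 0.571   0.0446  0.0169]
 [ 0.5673 -0.0193  0.0169]]
[[393.136  102.944 ]
 [387.9917 160.6704]
 [394.965  101.6921]
 [389.6271 161.0583]] [[466.3112 148.5266]
 [457.3423 215.0052]
 [470.9726 148.6378]
 [461.5319 217.275 ]]
(300, 90) [ 12  88 153]
(325, 125) [ 10 119 101]
(360, 150) [53 46 94]
(318, 160) [59 81 82]
(338, 152) [59 96 80]
```

View pics/pins.png

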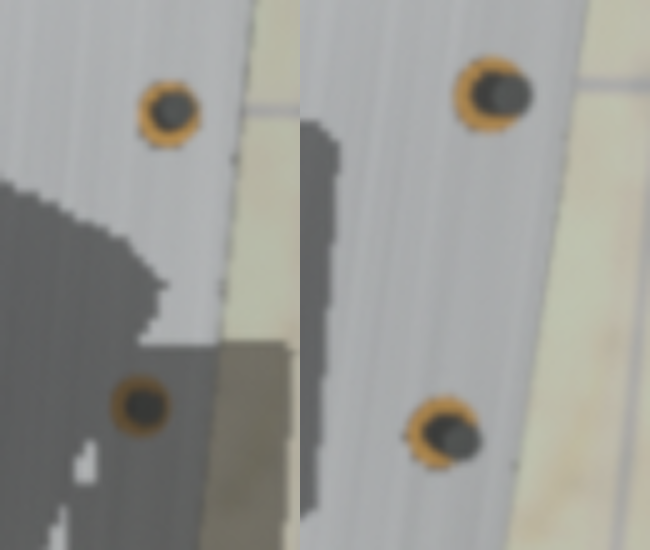

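The crop shows both pins rising from orange base rings. Ring centres are w2 (393.6,103), (388,161.2) and w3 (468,148.8), (458.8,216.8).

```bash
cat > b.py <<'E'
from fit import *
w2,w3=load('w2'),load('w3')
X=np.array([[-65,95,10],[65,95,10],[-65,-95,10],[48,32,10],[48,-32,10],[48,32,22],[48,-32,22]])/1e3
p2=np.array([(295,37),(413,45),(288,208.5),(393.6,103),(388,161.2),(395,102),(389,161.6)]);p3=np.array([(352,69),(493,81),(338,270),(468,148.8),(458.8,216.8),(472.4,148.6),(462.4,218)])
x,r=fit([w2,w3],[p2,p3],X,[.517,.013,0,0]);print(x,'\n',r.reshape(2,-1))
for c,p in((w2,p2),(w3,p3)):print('single z=0',least_squares(lambda v:(proj(c,Ro.from_euler('z',v[2]).apply(X)+[v[0],v[1],0])-p).ravel(),[.52,.01,0]).x)
E
python3 b.py
python3 - <<'E'
from fit import *
c=load('w1');K,d=cam(c)
hsv=cv2.cvtColor(c['color'],cv2.COLOR_RGB2HSV)
# plate outline: saturated pixels in window
w=np.zeros((480,640),np.uint8);w[55:180,280:380]=1
m=((hsv[...,1]>62)&(w>0)).astype(np.uint8)
m=cv2.morphologyEx(m,cv2.MORPH_CLOSE,np.ones((7,7)))
m=cv2.morphologyEx(m,cv2.MORPH_OPEN,np.ones((5,5)))
cs=max(cv2.findContours(m,0,1)[0],key=cv2.contourArea)
R=cv2.boxPoints(cv2.minAreaRect(cs));print(R,onz(c,R,.008))
crop=cv2.resize(c['color'][55:185,270:390],None,fx=4,fy=4,interpolation=cv2.INTER_CUBIC)[:,:,::-1].copy()
o=crop.copy();cv2.drawContours(o,[((cs-[270,55])*4).astype(int)],-1,(255,0,255),1)
cv2.imwrite('pics/g1.png',np.hstack([crop[:, :],o])[:,:800])
E
```

```text
[ 0.5213  0.0151 -0.0035 -0.0581] 
 [[-0.3325 -0.3726  0.9894 -0.1252 -0.2565  0.8014 -0.1629  0.1347  0.2406
  -0.1438  0.2814 -0.1163  0.8887 -0.1436]
 [ 0.3752  0.0121  0.6196 -0.1653  0.335   0.4534 -1.0276  0.1539 -0.8896
  -1.1171 -0.7241  0.4804 -0.2649 -0.0157]]
single z=0 [ 0.5207  0.0148 -0.0588]
single z=0 [ 0.5206  0.0151 -0.0574]
[[291.0588  78.2353]
 [343.7647  65.0588]
 [365.647  152.5882]
 [312.9412 165.7647]] [[0.4571 0.4686 0.008 ]
 [0.5147 0.4824 0.008 ]
 [0.5404 0.3884 0.008 ]
 [0.4805 0.3734 0.008 ]]
```

View pics/g1.png

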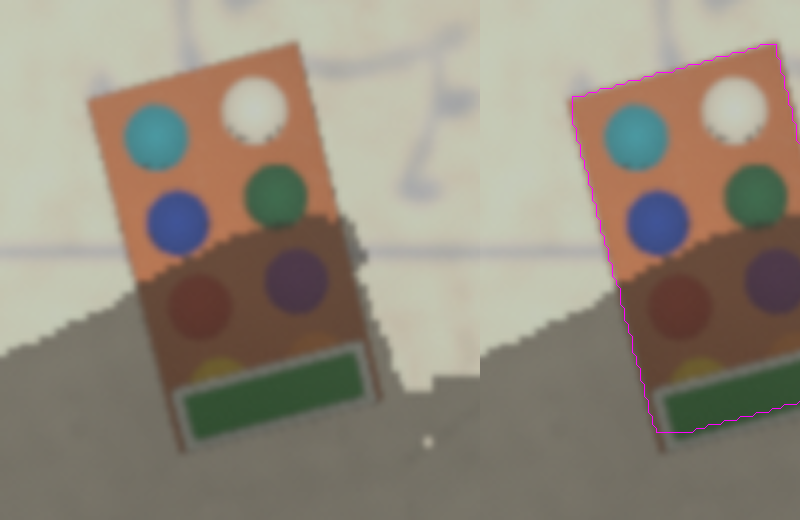

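The crop gives the green plate's top corners in w1 as (292,80), (344.5,65.5), (365.5,155), (315.3,168). Next, a second lower view.

```bash
python3 - <<'E'
from fit import *
X=np.array([[-30,50,8],[30,50,8],[30,-50,8],[-30,-50,8]])/1e3
p=np.array([(292,80),(344.5,65.5),(365.5,155),(315.3,168)])
print(fit([load('w1')],[p],X,[.5,.42,0,.2]))
R=Ro.from_matrix(np.array([[0,1,0],[1,0,0],[0,0,-1]]).T)*Ro.from_euler('z',-.25)
print(goto([.50,.35,.20],R), R.as_matrix())
print(onz(load('w1'),[(500,260),(443,260)],0.03))
t,s=load('top0'),load('scene0')
print(tri(t,[(190,147)],s,[(264,125)]))
E
```

```text
(array([ 0.4993,  0.4266, -0.0038,  0.2545]), array([[[-0.0579, -0.0224],
        [ 0.048 ,  0.1491],
        [ 0.1788, -0.1408],
        [-0.1696,  0.011 ]]]))
(array([36.95,  5.95,  0.13]), array([ 0.0021,  0.0009, -0.2489])) [[-0.2474  0.9689  0.    ]
 [ 0.9689  0.2474  0.    ]
 [ 0.      0.     -1.    ]]
[[0.6992 0.2677 0.03  ]
 [0.6312 0.2678 0.03  ]]
[[0.6996 0.2244 0.2549]]
```

Call:
play_rows(
  gripper=[-1,-1,-1,-1,-1,-1,-1,-1,-1,-1],
  delta_pos=[
    [5,1,0],
    [10,2,0],
    [15,3,0],
    [20,4,0],
    [25,5,0],
    [30,6,0],
    [35,6,0],
    [37,6,0],
    [37,6,0],
    [37,6,0],
  ],
  turn=[
    [0,0,-0.05],
    [0,0,-0.1],
    [0,0,-0.15],
    [0,0,-0.2],
    [0,0,-0.25],
    [0,0,-0.25],
    [0,0,-0.25],
    [0,0,-0.25],
    [0,0,-0.25],
    [0,0,-0.25],
  ],
)

```text
time: 4.68
position: [0.4997, 0.3488, 0.2006]
tool_rot: [0.614, 0.789, -0.001, 0.0]
ft_force: [0.0, 0.6, -0.6]
grip_width: 0.087
grip_force: 0.0
```

```bash
python3 - <<'E'
from fit import *
c=shot('wrist','w4')
X=np.array([[-30,50,8],[30,50,8],[30,-50,8],[-30,-50,8]])/1e3
P=Ro.from_euler('z',.2545).apply(X)+[.4993,.4266,0]
q=proj(c,P);print(q)
x0,y0=(q.min(0)-20).astype(int);x0,y0=max(x0,0),max(y0,0);x1,y1=(q.max(0)+20).astype(int)
cr=cv2.resize(c['color'][y0:y1,x0:x1],None,fx=3,fy=3,interpolation=cv2.INTER_CUBIC)[:600,:800,::-1].copy()
cv2.polylines(cr,[((q-[x0,y0])*3).astype(int)],True,(255,0,255),1)
print(x0,y0,cr.shape);cv2.imwrite('pics/g4.png',cr)
E
```

```text
[[316.2605  77.0626]
 [383.291   77.0235]
 [380.7357 188.3472]
 [317.3937 188.5292]]
296 57 (453, 321, 3)
```

View pics/g4.png

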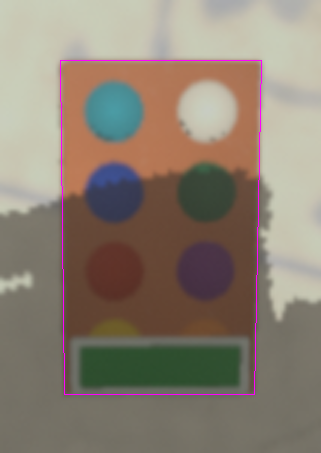

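The outline predicted from w1 lies right on the plate in this second view, so position and height (about 0) agree.

```bash
cat > g.py <<'E'
from fit import *
def dn(yaw): return Ro.from_matrix(np.array([[0,1,0],[1,0,0],[0,0,-1]]).T)*Ro.from_euler('z',-yaw)
E
python3 - <<'E'
from g import *
print(goto([.4993,.4266,.0025],dn(.2545)))
E
```

```text
(array([ 7.59,  1.88, 19.81]), array([-0.0007,  0.0007, -0.0061]))
```

Call:
play_rows(
  gripper=[-1,-1,-1,-1,-1,-1,-1,0.1,0.4,0.4,0.4,0.4],
  delta_pos=[
    [4,1,4],
    [7.6,1.9,8],
    [7.6,1.9,13],
    [7.6,1.9,16.5],
    [7.6,1.9,19],
    [7.6,1.9,19.8],
    [7.6,1.9,19.8],
    [7.6,1.9,19.8],
    [7.6,1.9,19.8],
    [7.6,1.9,19.8],
    [7.6,1.9,19.8],
    [7.6,1.9,19.8],
  ],
  turn=[
    [0,0,-0.006],
    [0,0,-0.006],
    [0,0,-0.006],
    [0,0,-0.006],
    [0,0,-0.006],
    [0,0,-0.006],
    [0,0,-0.006],
    [0,0,-0.006],
    [0,0,-0.006],
    [0,0,-0.006],
    [0,0,-0.006],
    [0,0,-0.006],
  ],
  squeeze=25,
)

```text
time: 6.22
position: [0.4993, 0.4287, 0.0031]
tool_rot: [0.611, 0.792, 0.0, 0.0]
ft_force: [-1.9, -0.4, 4.1]
grip_width: 0.0596
grip_force: 25.0
```

```bash
python3 - <<'E'
from g import *
bx=np.array([.5207,.015,0]);B=Ro.from_euler('z',-.058)
o=robot.get_obs();print(o['position'],o['grip_width'],o['grip_force'],o['ft_force'])
# target: plate centre in board frame x=44-30-2.5, y=0; 
t=bx+B.apply([.0115,0,0.0135]);print(t)
print(goto(t,dn(-.058)))
E
```

```text
[0.4993 0.4287 0.0031] 0.0595604306315569 25.00063955783844 [-1.8651 -0.3893  4.0937]
[0.5322 0.0143 0.0135]
(array([-40.92,  -7.32,  -1.05]), array([ 0.0001, -0.0001,  0.3142]))
```

Call:
play_rows(
  gripper=[0.4,0.4,0.4,0.4,0.4,0.4,0.4,0.4,0.4,0.4,0.4,0.4],
  delta_pos=[
    [0,0,-3],
    [0,0,-7],
    [-5,-1,-10],
    [-10,-2,-10],
    [-15,-3,-10],
    [-20,-4,-10],
    [-25,-5,-10],
    [-31,-6,-10],
    [-36,-7,-9],
    [-40.9,-7.3,-7],
    [-40.9,-7.3,-5],
    [-40.9,-7.3,-5],
  ],
  turn=[
    [0,0,0],
    [0,0,0],
    [0,0,0.05],
    [0,0,0.1],
    [0,0,0.15],
    [0,0,0.2],
    [0,0,0.25],
    [0,0,0.314],
    [0,0,0.314],
    [0,0,0.314],
    [0,0,0.314],
    [0,0,0.314],
  ],
)

```text
time: 7.72
position: [0.5309, 0.0139, 0.0511]
tool_rot: [0.728, 0.686, -0.001, -0.002]
ft_force: [-0.5, 0.2, -0.7]
grip_width: 0.0598
grip_force: 25.0
```

```bash
python3 - <<'E'
from g import *
bx=np.array([.5207,.015,0]);B=Ro.from_euler('z',-.058)
c=shot('wrist','w5');o=robot.get_obs();print(o['position'],o['grip_width'],o['grip_force'],o['ft_force'])
t=bx+B.apply([.0115,0,0.0135])
print(goto(t,dn(-.058)))
cv2.imwrite('pics/w5c.png',c['color'][:330,:,::-1])
E
```

```text
[0.5315 0.0144 0.0519] 0.05954620054276827 24.999829530715942 [ 0.138   0.3249 -0.8382]
(array([-0.01,  0.08,  3.84]), array([-0.0023, -0.0003, -0.0004]))
```

View pics/w5c.png

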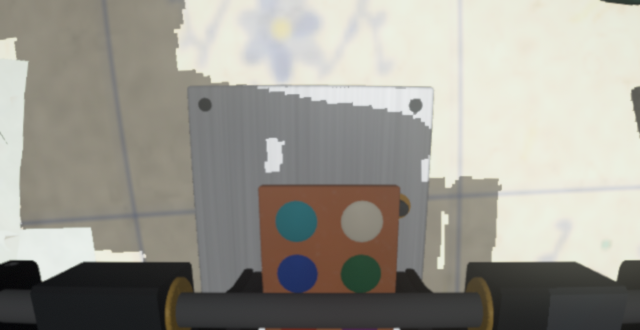

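The plate is held level, square to the board, with its right edge just left of the +y pin (405,205).

Call:
play_rows(
  gripper=[0.4,0.4,0.4,0.4,0.4],
  delta_pos=[
    [0,-0.05,1.5],
    [0,-0.1,3],
    [0,-0.1,3.7],
    [0,-0.1,3.75],
    [0,-0.1,3.75],
  ],
  turn=[
    [0,0,0],
    [0,0,0],
    [0,0,0],
    [0,0,0],
    [0,0,0],
  ],
)

```text
time: 8.4
position: [0.5315, 0.0145, 0.0151]
tool_rot: [0.727, 0.686, 0.0, 0.0]
ft_force: [-0.2, 0.0, -0.4]
grip_width: 0.0596
grip_force: 25.0
```

Call:
play_rows(
  gripper=[0.4,0.4,0.4,0.4],
  delta_pos=[
    [0,0.1,0],
    [0,0.2,0],
    [0,0.3,0],
    [0,0.3,0],
  ],
  turn=[
    [0,0,0],
    [0,0,0],
    [0,0,0],
    [0,0,0],
  ],
)

```text
time: 8.9
position: [0.534, 0.0143, 0.0151]
tool_rot: [0.727, 0.686, -0.0, -0.0]
ft_force: [-1.4, 0.8, -0.6]
grip_width: 0.0592
grip_force: 25.0
```

Call:
play_rows(
  gripper=[0.4,0.4,0.4,0.4],
  delta_pos=[
    [0,0,0.1],
    [0,0,0.2],
    [0,0,0.2],
    [0,0.05,0.2],
  ],
  turn=[
    [0,0,0],
    [0,0,0],
    [0,0,0],
    [0,0,0],
  ],
)

```text
time: 9.4
position: [0.534, 0.0144, 0.0131]
tool_rot: [0.727, 0.686, -0.001, -0.001]
ft_force: [-2.8, -0.1, 2.7]
grip_width: 0.0592
grip_force: 25.0
```

Call:
play_rows(
  gripper=[0.4,0.4,0.4],
  delta_pos=[
    [0,0.1,0],
    [0,0.15,0],
    [0,0.15,0],
  ],
  turn=[
    [0,0,0],
    [0,0,0],
    [0,0,0],
  ],
)

```text
time: 9.78
position: [0.5341, 0.0144, 0.0131]
tool_rot: [0.727, 0.686, -0.001, -0.002]
ft_force: [-7.0, -0.9, 5.8]
grip_width: 0.0598
grip_force: 25.0
```

Call:
play_rows(
  gripper=[0,-0.6,-1,-1,-1,-1,-1,-1,-1],
  delta_pos=[
    [0,0,0],
    [0,0,0],
    [0,0,0],
    [0,0,0],
    [0,0,-3],
    [0,0,-8],
    [0,0,-13],
    [-6,0,-17],
    [-6,0,-17],
  ],
  turn=[
    [0,0,0],
    [0,0,0],
    [0,0,0],
    [0,0,0],
    [0,0,0],
    [0,0,0],
    [0,0,0],
    [0,0,0],
    [0,0,0],
  ],
)

```text
time: 10.9
position: [0.5355, -0.0486, 0.1862]
tool_rot: [0.728, 0.685, 0.002, 0.004]
ft_force: [0.5, 1.0, -0.8]
grip_width: 0.0871
grip_force: 0.0
```

```bash
python3 - <<'E'
from g import *
c=shot('wrist','w6');o=robot.get_obs();print(o['position'],o['q'],o['grip_width'])
bx=np.array([.5207,.015,0]);B=Ro.from_euler('z',-.058)
P=B.apply(np.array([[-16,50,18],[44,50,18],[44,-50,18],[-16,-50,18]])/1e3)+bx
q=proj(c,P);print(q)
cr=c['color'][:300,150:,::-1].copy();cv2.polylines(cr,[(q-[150,0]).astype(int)],True,(255,0,255),1)
t=load('top0')['color'][150:290,370:530,::-1]; s=load('scene0')['color'][160:310,380:530,::-1]
z=lambda a:cv2.resize(a,(400,300),interpolation=cv2.INTER_CUBIC)
cv2.imwrite('pics/w6c.png',np.vstack([np.hstack([cr,np.zeros((300,310,3),np.uint8)]),np.hstack([z(t),z(s)])]))
E
```

```text
[ 0.5346 -0.0482  0.1852] [-0.2979  0.4571  1.6976 -0.0005  0.9811 -0.2372] 0.08729581329423067
[[285.3924  87.6205]
 [357.15    87.5208]
 [355.5492 205.6352]
 [288.1719 205.811 ]]
```

View pics/w6c.png

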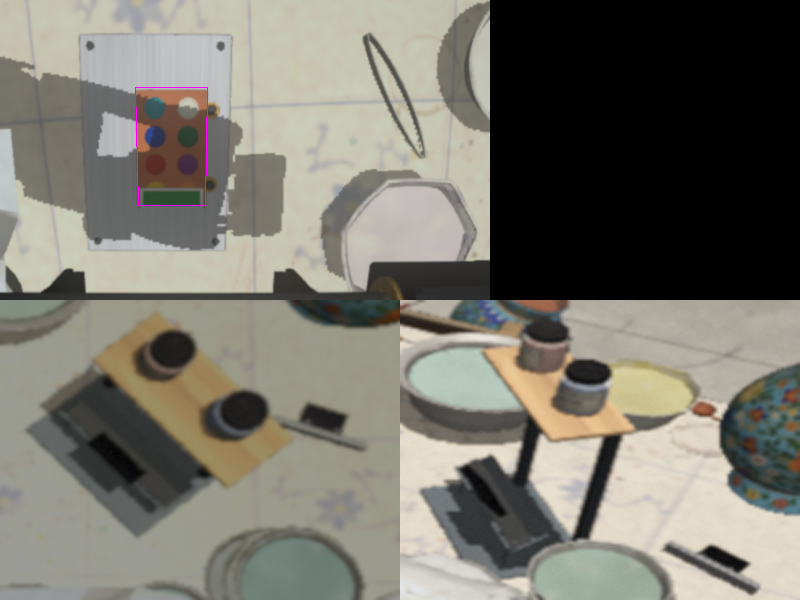

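The plate lies against both pins, aligned with its predicted outline. The rack with the black fin shows at about top (416,222) and scene (410,252).

```bash
cat >> g.py <<'E'
def tilt(yaw,a=np.radians(35)):
    "tool frame: x=sy, y=sx, z=-fin for rack yaw"
    return Ro.from_euler('z',yaw)*Ro.from_euler('y',-a)*Ro.from_matrix(np.array([[0,1,0],[1,0,0],[0,0,-1]]).T)
E
python3 - <<'E'
from g import *
t,s=load('top0'),load('scene0')
print(tri(t,[(416,222)],s,[(410,252)]))
yaw=-.80; R=tilt(yaw);print(R.as_matrix())
C=tri(t,[(416,222)],s,[(410,252)])[0]
M=R.as_matrix()
print(goto(C-.12*M[:,2]-.10*M[:,0],R),C-.12*M[:,2]-.10*M[:,0])
print(goto([.53,-.10,.30],R))
E
```

```text
[[ 0.5598 -0.3458  0.0925]]
[[ 0.7174  0.5707  0.3996]
 [ 0.6967 -0.5876 -0.4115]
 [-0.      0.5736 -0.8192]]
(array([-32.31,  -7.5 ,  -0.55]), array([-0.5766, -0.226 ,  0.7156])) [ 0.4401 -0.3661  0.1908]
(array([ -5.22,  -0.08, -11.47]), array([-0.5766, -0.226 ,  0.7156]))
```

Call:
play_rows(
  gripper=[-1,-1,-1,-1,-1,-1,-1,-1,-1,-1,-1,-1],
  delta_pos=[
    [-3,-1,-3],
    [-7,-2,-5],
    [-11,-3,-6],
    [-15,-4,-6],
    [-19,-5,-6],
    [-23,-6,-6],
    [-27,-7,-5],
    [-30,-7.5,-4],
    [-32,-7.5,-2],
    [-32,-7.5,-1],
    [-32,-7.5,-1],
    [-32,-7.5,-1],
  ],
  turn=[
    [0,0,0],
    [-0.08,-0.03,0.1],
    [-0.16,-0.06,0.2],
    [-0.24,-0.09,0.3],
    [-0.32,-0.13,0.4],
    [-0.4,-0.16,0.5],
    [-0.48,-0.19,0.6],
    [-0.577,-0.226,0.716],
    [-0.577,-0.226,0.716],
    [-0.577,-0.226,0.716],
    [-0.577,-0.226,0.716],
    [-0.577,-0.226,0.716],
  ],
)

```text
time: 12.45
position: [0.4396, -0.3601, 0.1926]
tool_rot: [0.884, 0.36, 0.112, 0.276]
ft_force: [-0.2, 0.7, 0.0]
grip_width: 0.087
grip_force: 0.0
```

```bash
python3 - <<'E'
from g import *
c=shot('wrist','w7');o=robot.get_obs();print(o['position'],o['q'],goto(o['position'],tilt(-.8)))
E
```

```text
[ 0.4397 -0.3603  0.1931] [-0.9207  0.3838  2.0711  0.6852  0.1086 -0.7854] (array([0., 0., 0.]), array([-0.005 , -0.    ,  0.0037]))
```

Call:
play_rows(
  gripper=[-1,-1,-1,-1],
  delta_pos=[
    [-2,-3,-3],
    [-2,-6,-4],
    [-2,-6,-4],
    [-2,-6,-4],
  ],
  turn=[
    [0,0,0],
    [0,0,0],
    [0,0,0],
    [0,0,0],
  ],
)

```text
time: 13.0
position: [0.3746, -0.3229, 0.1925]
tool_rot: [0.884, 0.36, 0.112, 0.278]
ft_force: [-0.4, -0.7, -0.0]
grip_width: 0.0873
grip_force: 0.0
```

```bash
python3 - <<'E'
from g import *
c=shot('wrist','w8');o=robot.get_obs();print(o['position'],o['q'])
a=load('w7')['color'];b=c['color']
cv2.imwrite('pics/r78.png',np.vstack([a[:300,:],b[:300]])[:,:,::-1])
E
```

```text
[ 0.3728 -0.3211  0.1917] [-1.0157  0.3138  2.2505  1.7068  0.1214 -1.8898]
```

View pics/r78.png

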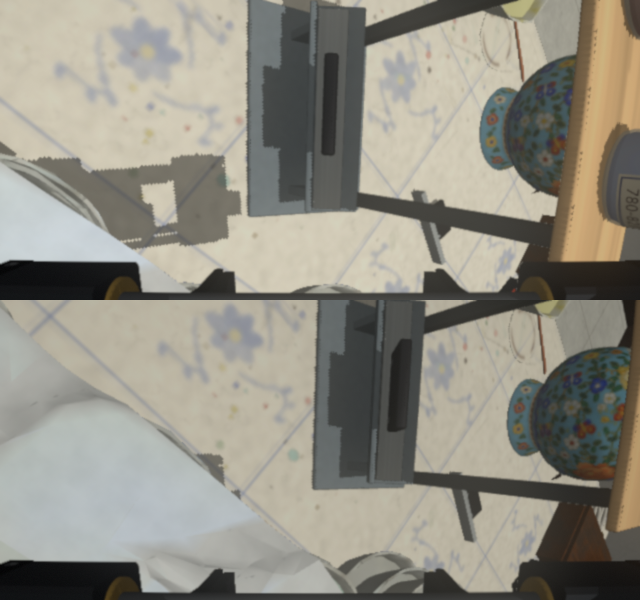

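w7 (top) shows the rack with the black fin at about (323–339, 54–155), its foot (318–362) and lip on the left. w8 (bottom) shows the fin at (388–412, 39–132). The smaller lookalike lies on the worktop at (430,225).

```bash
cat > fin.py <<'E'
from g import *
def finmask(c,win,thr):
    x0,y0,x1,y1=win;g=c['color'].max(2)
    m=np.zeros(g.shape,np.uint8);m[y0:y1,x0:x1]=g[y0:y1,x0:x1]<thr
    m=cv2.morphologyEx(m,cv2.MORPH_OPEN,np.ones((3,3)))
    return max(cv2.findContours(m,cv2.RETR_EXTERNAL,cv2.CHAIN_APPROX_NONE)[0],key=cv2.contourArea).reshape(-1,2)
BOX=np.array([[x,y,z] for x in(-5,5) for y in(-35,35) for z in(12,57)])/1e3
def finfit(cs,ms,x0,a=np.radians(35)):
    def f(p):
        R=Ro.from_euler('z',p[3])*Ro.from_euler('y',-a);out=[]
        for c,m in zip(cs,ms):
            h=cv2.convexHull(proj(c,R.apply(BOX)+p[:3]).astype(np.float32))
            out+=[cv2.pointPolygonTest(h,(float(u),float(v)),True)-.5 for u,v in m]
        return np.array(out)
    r=least_squares(f,x0,loss='soft_l1',diff_step=1e-3,x_scale=[.01,.01,.01,.05]);return r.x,r.fun
E
python3 - <<'E'
from fin import *
w7,w8=load('w7'),load('w8')
g=w7['color'].max(2);print(g[100,310:370:2]);print(g[30:70:2,331],g[140:170:2,331])
h=w8['color'].max(2);print(h[90,378:424:2])
E
```

```text
[ 72  72  63  81  89  88  70  41  42  43  44  47  48  55  89  91  92  86
  79  80  80  81  81  82  82  81 109 180 206 206]
[95 95 95 95 95 95 94 94 95 94 93 76 45 47 46 45 45 46 44 44] [52 52 52 53 53 54 52 50 83 93 93 92 92 92 93]
[ 62  53  75  79  79  75  40  33  34  34  39  43  44  47  50  50  68  70
  71  72  77 143 179]
```

```bash
python3 - <<'E'
from fin import *
w7,w8=load('w7'),load('w8')
m7=finmask(w7,(318,45,345,165),66);m8=finmask(w8,(384,30,420,142),60)
print(m7.min(0),m7.max(0),m8.min(0),m8.max(0))
M=tilt(-.8).as_matrix()
for x0 in ([.58,-.36,.055,-.8],[.57,-.37,.06,-.85]):
    x,r=finfit([w7,w8],[m7,m8],x0);print(x,np.sqrt((r**2).mean()),np.abs(r).max())
for a in(33,37):
    x,r=finfit([w7,w8],[m7,m8],x0,np.radians(a));print(a,x,np.sqrt((r**2).mean()))
x,_=finfit([w7,w8],[m7,m8],x0)
R=tilt(x[3]);M=R.as_matrix()
print('fin y', M[:,0])
# foot check: predicted foot corners
F=np.array([[sx*12,sy*80,12] for sx in(-1,1) for sy in(-1,1)])/1e3
Rs=Ro.from_euler('z',x[3])*Ro.from_euler('y',-np.radians(35))
print('foot px w7',proj(w7,Rs.apply(F)+x[:3]))
tcp=Rs.apply([0,0,.018])+x[:3]; pre=tcp-.10*M[:,2]
print('tcp',tcp,goto(tcp,R),'pre',pre,goto(pre,R))
E
```

```text
[321  53] [338 154] [387  39] [411 131]
[ 0.574  -0.3653  0.0533 -0.84  ] 0.4467180517346938 1.3707529773603826
[ 0.574  -0.3653  0.0533 -0.8399] 0.44664728376516505 1.3675127952527744
33 [ 0.5729 -0.3642  0.0524 -0.8419] 0.9429615690305847
37 [ 0.5754 -0.3665  0.0534 -0.838 ] 0.790806526611539
fin y [ 0.7446  0.6675 -0.    ]
foot px w7 [[312.1307 207.9361]
 [318.3324   7.7347]
 [340.0743 209.0023]
 [348.6901   8.9053]]
tcp [ 0.5671 -0.3576  0.068 ] (array([11.4 ,  6.31, 19.33]), array([-0.0063, -0.0211,  0.0364])) pre [ 0.5288 -0.3149  0.15  ] (array([11.61,  6.25,  9.33]), array([-0.0063, -0.0211,  0.0364]))
```

Call:
play_rows(
  gripper=[-0.5,0,0,0,0,0,0,0],
  delta_pos=[
    [3,1.6,2],
    [6,3.2,4],
    [9,5,6],
    [11.6,6.3,7.5],
    [11.6,6.3,9.3],
    [11.6,6.3,9.3],
    [11.6,6.3,9.3],
    [11.6,6.3,9.3],
  ],
  turn=[
    [0,0,0],
    [0,-0.01,0.02],
    [-0.006,-0.02,0.036],
    [-0.006,-0.021,0.036],
    [-0.006,-0.021,0.036],
    [-0.006,-0.021,0.036],
    [-0.006,-0.021,0.036],
    [-0.006,-0.021,0.036],
  ],
)

```text
time: 14.05
position: [0.5165, -0.3291, 0.1483]
tool_rot: [0.888, 0.347, 0.131, 0.273]
ft_force: [0.3, -0.4, 0.9]
grip_width: 0.0434
grip_force: 0.0
```

```bash
python3 - <<'E'
from fin import *
c=shot('wrist','w9')
x=np.array([.574,-.3653,.0533,-.84]);R=tilt(x[3]);Rs=Ro.from_euler('z',x[3])*Ro.from_euler('y',-np.radians(35))
tcp=Rs.apply([0,0,.018])+x[:3];o=robot.get_obs();print(o['position'],o['q'],o['grip_width'],goto(tcp,R))
q=proj(c,Rs.apply(BOX)+x[:3]);print(q)
g=c['color'].max(2);r=int(q[:,1].min()+15);print(r,g[r,int(q[:,0].min())-14:int(q[:,0].max())+14:2],int(q[:,0].min())-14)
E
```

```text
[ 0.5165 -0.3291  0.1483] [-0.7498  0.5226  2.0044  1.9609  0.0006 -1.8861] 0.04356192730118161 (array([ 1.35, -0.12,  9.82]), array([ 0.0019, -0.0525, -0.001 ]))
[[319.7922 266.8692]
 [318.2103 285.8179]
 [319.392  170.9584]
 [317.6244 171.7469]
 [333.2945 266.8684]
 [334.2632 285.8165]
 [333.5399 170.96  ]
 [334.6209 171.7484]]
185 [ 91  92  83  76 105 110 108  93  49  50  52  55  56  58  58  56  97 112
 114 114 101  97  98] 303
```

q5 has run into its lower limit, at the wrist singularity. I'll fit the arm's kinematics from the logged joint angles and poses, then plan the wrist branch.

```bash
cat > kin.py <<'E'
from fin import *
E_=lambda s,a:Ro.from_euler(s,a)
def fkR(q): return E_('z',q[0])*E_('y',q[1]+q[2])*E_('z',q[3])*E_('y',q[4])*E_('z',q[5])*E_('z',np.pi/2)
def fk(q,L):
    a1,h,L2,a3,L3,d,b=L;s=q[1]+q[2];R=fkR(q)
    w=[a1+L2*np.sin(q[1])+L3*np.sin(s)+a3*np.cos(s),b,h+L2*np.cos(q[1])+L3*np.cos(s)-a3*np.sin(s)]
    return E_('z',q[0]).apply(w)+d*R.as_matrix()[:,2],R
Q=[[.9415,.5282,1.4336,0,1.1814,-.1785],[-.2979,.4571,1.6976,-.0005,.9811,-.2372],[-.9207,.3838,2.0711,.6852,.1086,-.7854],[-1.0157,.3138,2.2505,1.7068,.1214,-1.8898],[-.7498,.5226,2.0044,1.9609,.0006,-1.8861]]
P=[[.272,.5621,.2218],[.5346,-.0482,.1852],[.4397,-.3603,.1931],[.3728,-.3211,.1917],[.5165,-.3291,.1483]]
r=least_squares(lambda L:np.concatenate([fk(q,L)[0]-p for q,p in zip(Q,P)]+[1e-3*(L-[0,.4,.4,0,.4,.2,0])]),[0,.4,.4,0,.4,.2,0]);L=r.x
LO=np.array([-3.08,-.75,.22,-1.43,0,-2.85]);HI=np.array([3.08,2.2,2.44,4.57,2.65,2.85])
def ik(p,R,q0):
    f=lambda q:np.r_[(fk(q,L)[0]-p)*10,(R.inv()*fkR(q)).as_rotvec()]
    s=least_squares(f,np.clip(q0,LO+1e-3,HI-1e-3),bounds=(LO,HI));return s.x,np.abs(s.fun).max()
E
python3 - <<'E'
from kin import *
print(L,np.abs(r.fun[:15]).max());o=robot.get_obs()
print((fkR(o['q']).inv()*Ro.from_quat(o['tool_rot'])).magnitude())
x=np.array([.574,-.3653,.0533,-.84]);Rs=E_('z',x[3])*E_('y',-np.radians(35));R=tilt(x[3]);z=R.as_matrix()[:,2]
tcp=Rs.apply([0,0,.018])+x[:3]
for flip in(0,np.pi):
  for q4 in(-1.2,-.5,0,1,2,3,4):
    out=[]
    for back in(.1,.05,0):
        qq,e=ik(tcp-back*z,R*E_('z',flip),[-.75,.6,1.8,q4,.2,0-q4-flip*0]);out.append((np.round(qq,2).tolist(),round(e,4)))
    print(flip,q4,out)
E
```

```text
[0.0002 0.2742 0.5879 0.1142 0.3916 0.3054 0.111 ] 7.728735043563417e-05
3.7263863056628965e-16
0 -1.2 [([-0.67, 0.53, 1.98, -1.23, 0.1, 1.36], np.float64(0.0)), ([-0.68, 0.62, 1.92, -1.43, 0.09, 1.56], np.float64(0.0204)), ([-0.69, 0.72, 1.85, -1.43, 0.09, 1.56], np.float64(0.0436))]
0 -0.5 [([-0.67, 0.53, 1.98, -1.23, 0.1, 1.36], np.float64(0.0)), ([-0.68, 0.62, 1.92, -1.43, 0.09, 1.56], np.float64(0.0204)), ([-0.69, 0.72, 1.85, -1.43, 0.09, 1.56], np.float64(0.0436))]
0 0 [([-0.67, 0.53, 1.98, -1.23, 0.1, 1.36], np.float64(0.0)), ([-0.68, 0.62, 1.92, -1.43, 0.09, 1.56], np.float64(0.0204)), ([-0.69, 0.72, 1.85, -1.43, 0.09, 1.56], np.float64(0.0436))]
0 1 [([-0.67, 0.53, 1.98, -1.23, 0.1, 1.36], np.float64(0.0)), ([-0.68, 0.62, 1.92, -1.43, 0.09, 1.56], np.float64(0.0204)), ([-0.73, 0.71, 1.86, 0.64, 0.0, -0.54], np.float64(0.059))]
0 2 [([-0.67, 0.53, 1.98, -1.23, 0.1, 1.36], np.float64(0.0)), ([-0.72, 0.62, 1.93, 2.11, 0.0, -2.02], np.float64(0.0638)), ([-0.73, 0.71, 1.86, 2.66, 0.0, -2.57], np.float64(0.059))]
0 3 [([-0.72, 0.52, 2.0, 2.95, 0.0, -2.85], np.float64(0.0698)), ([-
[... 1041 characters left out ...]
.09, -1.58], np.float64(0.0204)), ([-0.69, 0.72, 1.85, -1.43, 0.09, -1.58], np.float64(0.0436))]
3.141592653589793 2 [([-0.67, 0.53, 1.98, -1.23, 0.1, -1.78], np.float64(0.0)), ([-0.68, 0.62, 1.92, -1.43, 0.09, -1.58], np.float64(0.0204)), ([-0.69, 0.72, 1.85, -1.43, 0.09, -1.58], np.float64(0.0436))]
3.141592653589793 3 [([-0.67, 0.53, 2.0, 4.57, 0.09, -1.29], np.float64(0.0236)), ([-0.68, 0.63, 1.93, 4.43, 0.1, -1.16], np.float64(0.0)), ([-0.69, 0.73, 1.88, 4.02, 0.11, -0.75], np.float64(0.0))]
3.141592653589793 4 [([-0.67, 0.53, 2.0, 4.57, 0.09, -1.29], np.float64(0.0236)), ([-0.68, 0.63, 1.93, 4.43, 0.1, -1.16], np.float64(0.0)), ([-0.69, 0.73, 1.88, 4.02, 0.11, -0.75], np.float64(0.0))]
```

```bash
cat > plan.py <<'E'
from kin import *
x=np.array([.574,-.3653,.0533,-.84]);Rs=E_('z',x[3])*E_('y',-np.radians(35));R0=tilt(x[3])
E
python3 - <<'E'
from plan import *
q0=robot.get_obs()['q']
tcp=Rs.apply([0,0,.019])+x[:3]
for th in(-.2,-.12,.1,.15,.2,.25):
    R=R0*E_('y',th);z=R.as_matrix()[:,2];q=q0+[0,0,0,0,.1,0]
    print(th)
    for back in(.1,.06,.03,0):
        q,e=ik(tcp-back*z,R,q);print('  ',np.round(q,3),round(e,4))
E
```

```text
-0.2
   [-0.691  0.53   1.988  2.316  0.    -2.195] 0.2869
   [-0.708  0.605  1.941  2.961  0.    -2.85 ] 0.2739
   [-0.72   0.659  1.904  2.953  0.    -2.85 ] 0.2653
   [-0.732  0.712  1.865  2.945  0.    -2.85 ] 0.2576
-0.12
   [-0.702  0.526  1.994  2.858  0.    -2.745] 0.2002
   [-0.714  0.602  1.945  2.949  0.    -2.844] 0.1904
   [-0.723  0.658  1.906  2.947  0.    -2.848] 0.184
   [-0.731  0.712  1.865  2.943  0.    -2.849] 0.1782
0.1
   [-0.763  0.517  2.012  1.62   0.056 -1.557] 0.0
   [-0.758  0.602  1.975  2.344  0.074 -2.278] 0.0
   [-0.755  0.664  1.942  2.578  0.095 -2.51 ] 0.0
   [-0.751  0.723  1.906  2.699  0.115 -2.629] 0.0
0.15
   [-0.811  0.518  2.025  1.684  0.134 -1.661] 0.0
   [-0.799  0.604  1.986  2.036  0.142 -2.006] 0.0
   [-0.791  0.665  1.953  2.218  0.153 -2.183] 0.0
   [-0.783  0.724  1.915  2.344  0.164 -2.304] 0.0
0.2
   [-0.859  0.522  2.035  1.676  0.212 -1.694] 0.0
   [-0.84   0.608  1.995  1.911  0.212 -1.918] 0.0
   [-0.827  0.669  1.96   2.047  0.217 -2.046] 0.0
   [-0.815  0.728  1.922  2.15   0.222 -2.141] 0.0
0.25
   [-0.907  0.529  2.041  1.653  0.289 -1.714] 0.0
   [-0.88   0.614  2.001  1.832  0.283 -1.877] 0.0
   [-0.863  0.675  1.966  1.941  0.283 -1.974] 0.0
   [-0.846  0.733  1.927  2.027  0.283 -2.049] 0.0
```

```bash
python3 - <<'E'
from plan import *
R=R0*E_('y',.2);z=R.as_matrix()[:,2];tcp=Rs.apply([0,0,.019])+x[:3]
for b in(.1,0): print(goto(tcp-b*z,R))
E
```

```text
(array([-0.11, -0.1 , -0.18]), array([ 0.002 ,  0.1475, -0.0008]))
(array([ 1.36, -0.12,  9.72]), array([ 0.002 ,  0.1475, -0.0008]))
```

Call:
play_rows(
  gripper=[0,0,0,0],
  delta_pos=[
    [0,0,0],
    [-0.1,-0.1,-0.2],
    [-0.1,-0.1,-0.2],
    [-0.1,-0.1,-0.2],
  ],
  turn=[
    [0,0.1,0],
    [0.002,0.147,0],
    [0.002,0.147,0],
    [0.002,0.147,0],
  ],
)

```text
time: 14.6
position: [0.5153, -0.3284, 0.1494]
tool_rot: [0.876, 0.367, 0.196, 0.246]
ft_force: [-0.5, -0.9, 1.2]
grip_width: 0.0437
grip_force: 0.0
```

```bash
python3 - <<'E'
from plan import *
R=R0*E_('y',.2);z=R.as_matrix()[:,2];tcp=Rs.apply([0,0,.019])+x[:3];print(robot.get_obs()['q'])
for b in(.1,0): print(goto(tcp-b*z,R))
E
```

```text
[-0.8571  0.5219  2.0335  1.6758  0.2107 -1.6919]
(array([-0.07, -0.05, -0.02]), array([ 0.0007,  0.0003, -0.0005]))
(array([-0.07, -0.06,  9.98]), array([ 0.0007,  0.0003, -0.0005]))
```

Good: q5 is now 0.21, off its limit. Checking alignment in a fresh wrist image (numerically), then going in.

```bash
python3 - <<'E'
from plan import *
c=shot('wrist','w10')
q=proj(c,Rs.apply(BOX)+x[:3]);q=q.round(0);print(q.min(0),q.max(0))
g=c['color'].max(2)
for r in(int(q[:,1].min())+8,int(q[:,1].min())+25):
  a=int(q[:,0].min())-12;row=g[r,a:a+50];print(r,a+np.where(row<64)[0])
col=g[int(q[:,1].min())-15:int(q[:,1].min())+15,int(q[:,0].mean())];print(int(q[:,1].min())-15,col)
E
```

```text
[319. 186.] [335. 299.]
194 [320 321 322 323 324 325 326 327 328 329 330 331 332 333 334]
211 [320 321 322 323 324 325 326 327 328 329 330 331 332 333 334]
171 [110 109 109 109 109 110 109 110 109 109 108 108 109 108 103  84  61  51
  52  53  53  53  54  53  53  52  53  52  53  52]
```

Call:
play_rows(
  gripper=[0,0,0,0,0],
  delta_pos=[
    [0,-0.05,3],
    [-0.1,-0.05,6],
    [-0.1,-0.05,8.5],
    [-0.1,-0.05,10],
    [-0.1,-0.05,10],
  ],
  turn=[
    [0,0,0],
    [0,0,0],
    [0,0,0],
    [0,0,0],
    [0,0,0],
  ],
)

```text
time: 15.28
position: [0.5676, -0.3568, 0.0675]
tool_rot: [0.875, 0.368, 0.196, 0.245]
ft_force: [0.7, 0.4, 0.0]
grip_width: 0.0434
grip_force: 0.0
```

The fin appears exactly where predicted. Closing now.

Call:
play_rows(
  gripper=[0.5,0.9,0.9,0.9,0.9,0.9],
  delta_pos=[
    [0,0,0],
    [0,0,0],
    [0,0,0],
    [0,0,0],
    [0,0,0],
    [0,0,0],
  ],
  turn=[
    [0,0,0],
    [0,0,0],
    [0,0,0],
    [0,0,0],
    [0,0,0],
    [0,0,0],
  ],
  squeeze=45,
)

```text
time: 16.02
position: [0.5665, -0.357, 0.0684]
tool_rot: [0.876, 0.367, 0.196, 0.245]
ft_force: [-3.2, 2.1, 2.8]
grip_width: 0.0096
grip_force: 45.0
```

```bash
python3 - <<'E'
from plan import *
o=robot.get_obs();T=Ro.from_quat(o['tool_rot']);print(o['q'],o['grip_width'],o['grip_force'],o['ft_force'])
# straightedge in tool frame
print('off',T.inv().apply(x[:3]-o['position']),(T.inv()*Rs).as_matrix())
bx=np.array([.5207,.015,0]);B=E_('z',-.058)
off=T.inv().apply(x[:3]-o['position']);Rg=T.inv()*Rs
s=bx+B.apply([-.033,0,.03]); Rt=B*Rg.inv(); p=s-Rt.apply(off)
print('target tcp',p); q=o['q'];print(goto(p,Rt))
# waypoints
fz=Rs.as_matrix()[:,2]
w1=o['position']+.10*fz; sl=lambda a:T*Ro.from_rotvec(a*(T.inv()*Rt).as_rotvec())
for a in np.linspace(0,1,9):
    pos=(1-a)*w1+a*(p+[0,0,.06]);q,e=ik(pos,sl(a),q);print(round(a,2),pos,np.round(q,2),round(e,4))
    
E
```

```text
[-0.8151  0.7285  1.9227  2.1524  0.2231 -2.1433] 0.009558957157792827 44.9980728328228 [-3.2333  2.0794  2.8153]
off [-0.0037  0.0005  0.0184] [[ 0.      0.98    0.1989]
 [ 1.      0.     -0.0005]
 [-0.0005  0.1989 -0.98  ]]
target tcp [0.4872 0.0169 0.0488]
(array([ 22.13, -28.27, -13.25]), array([ 0.7181,  0.2384, -0.6268]))
0.0 [ 0.5282 -0.3143  0.1503] [-0.81  0.52  2.02  1.68  0.18 -1.65] 0.0
0.12 [ 0.5231 -0.2729  0.1451] [-0.77  0.5   2.03  1.17  0.21 -1.2 ] 0.0
0.25 [ 0.518  -0.2315  0.1399] [-0.72  0.49  2.03  0.82  0.27 -0.89] 0.0
0.38 [ 0.5129 -0.1901  0.1347] [-0.67  0.48  2.02  0.6   0.34 -0.71] 0.0
0.5 [ 0.5077 -0.1487  0.1295] [-0.61  0.47  2.    0.47  0.43 -0.6 ] 0.0
0.62 [ 0.5026 -0.1073  0.1243] [-0.54  0.48  1.98  0.38  0.52 -0.54] 0.0
0.75 [ 0.4975 -0.0659  0.1191] [-0.47  0.49  1.96  0.33  0.61 -0.5 ] 0.0
0.88 [ 0.4924 -0.0245  0.114 ] [-0.4   0.51  1.92  0.29  0.7  -0.48] 0.0
1.0 [0.4872 0.0169 0.1088] [-0.32  0.54  1.89  0.27  0.79 -0.46] 0.0
```

Call:
play_rows(
  gripper=[0.9,0.9,0.9,0.9,0.9,0.9],
  delta_pos=[
    [0.2,0,-1],
    [0.6,0,-3],
    [1.2,0,-6],
    [1.8,0,-9],
    [2,0,-9.8],
    [2,0,-9.8],
  ],
  turn=[
    [0,0,0],
    [0,0,0],
    [0,0,0],
    [0,0,0],
    [0,0,0],
    [0,0,0],
  ],
)

```text
time: 16.77
position: [0.5285, -0.314, 0.151]
tool_rot: [0.875, 0.368, 0.196, 0.246]
ft_force: [-0.2, 0.3, -4.4]
grip_width: 0.0098
grip_force: 45.0
```

```bash
python3 - <<'E'
from plan import *
o=robot.get_obs();print(o['position'],o['grip_width'],o['grip_force'],o['q'],o['ft_force'])
Rg=Ro.from_matrix([[0,.98,.1989],[1,0,-.0005],[-.0005,.1989,-.98]]);B=E_('z',-.058);Rt=B*Rg.inv()
print(goto([.4872,.0169,.1288],Rt))
E
```

```text
[ 0.5285 -0.314   0.151 ] 0.009845797705227467 44.99567236751318 [-0.8111  0.5207  2.0248  1.6787  0.1853 -1.6572] [-0.1724  0.3269 -4.3603]
(array([ 21.42, -23.69,  -9.84]), array([ 0.7193,  0.2385, -0.6257]))
```

Call:
play_rows(
  gripper=[0.9,0.9,0.9,0.9,0.9,0.9,0.9,0.9,0.9,0.9,0.9,0.9],
  delta_pos=[
    [2.1,-2.4,-1],
    [4.3,-4.7,-2],
    [6.4,-7.1,-3],
    [8.6,-9.5,-4],
    [10.7,-11.8,-5],
    [12.9,-14.2,-6],
    [15,-16.6,-6.9],
    [17.1,-19,-7.9],
    [19.3,-21.3,-8.9],
    [21.4,-23.7,-9.8],
    [21.4,-23.7,-9.8],
    [21.4,-23.7,-9.8],
  ],
  turn=[
    [0.072,0.024,-0.063],
    [0.144,0.048,-0.125],
    [0.216,0.072,-0.188],
    [0.288,0.095,-0.25],
    [0.36,0.119,-0.313],
    [0.432,0.143,-0.375],
    [0.504,0.167,-0.438],
    [0.575,0.191,-0.5],
    [0.647,0.215,-0.563],
    [0.719,0.238,-0.626],
    [0.719,0.238,-0.626],
    [0.719,0.238,-0.626],
  ],
)

```text
time: 18.27
position: [0.4879, 0.0159, 0.1275]
tool_rot: [0.724, 0.683, 0.072, -0.069]
ft_force: [-0.2, 0.4, -3.8]
grip_width: 0.0096
grip_force: 45.0
```

```bash
python3 - <<'E'
from plan import *
c=shot('wrist','w11')
o=robot.get_obs();print(o['position'],o['grip_width'],o['q'],o['ft_force'])
T=Ro.from_quat(o['tool_rot']);off=np.array([-.0037,.0005,.0184])
Rg=Ro.from_matrix([[0,.98,.1989],[1,0,-.0005],[-.0005,.1989,-.98]]);B=E_('z',-.058);Rt=B*Rg.inv()
bx=np.array([.5207,.015,0])
print('se pose',o['position']+T.apply(off),(T*Rg).as_matrix())
for X in(-.033,-.028):
  s=bx+B.apply([X,0,.0105]); print(goto(s-Rt.apply(off),Rt))
# where straightedge foot and plate edges predicted vs seen: scan rows in wrist image
S=o['position']+T.apply(off)
F=(T*Rg).apply(np.array([[sx*12,sy*80,12] for sx in(-1,1) for sy in(-1,1)])/1e3)+S
print('foot px',proj(c,F))
P=B.apply(np.array([[-16,50,18],[44,50,18]])/1e3)+bx;print('plate px',proj(c,P))
np.set_printoptions(linewidth=200)
for yy in (.07,.06):
  f=proj(c,(T*Rg).apply([[-.012,yy,.012],[.012,yy,.012]])+S);r=int(f[0,1]);print(r,f[:,0]);a=int(f[0,0])-16;print(a,c['color'][r,a:a+int(f[1,0]-f[0,0])+32:2].mean(1).astype(int))
E
```

```text
[0.4878 0.0156 0.1277] 0.009954565415013814 [-0.3227  0.5054  1.8712  0.2614  0.8353 -0.4462] [ 0.2456  0.4203 -3.3119]
se pose [0.4883 0.0156 0.1089] [[ 0.9982  0.0592 -0.    ]
 [-0.0592  0.9982  0.0003]
 [ 0.0001 -0.0003  1.    ]]
(array([-1.83, -0.06,  9.67]), array([ 0.0003,  0.0003, -0.0012]))
(array([-1.83,  0.44,  9.67]), array([ 0.0003,  0.0003, -0.0012]))
foot px [[304.7909 445.0508]
 [304.1138 119.9643]
 [352.6397 445.1733]
 [354.6893 120.0563]]
plate px [[350.9585 195.9762]
 [430.4512 196.2728]]
140 [304.0648 354.6523]
288 [186 202 211 209 207 208 210 201 157 175 177 174 174 174 176 179 181 180 177 178 179 177 177 178 179 177 175 173 173 174 176 176 171 160 205 206 209 202 204 207 204]
162 [304.0288 354.6015]
288 [175 206 215 212 210 211 214 205 160 174 175 172 172 173 174 179 180 178 175 177 177 176 176 176 177 175 173 172 171 173 174 175 169 175 210 211 213 206 209 211 210]
```

The held foot shows at columns 304–354, just as predicted, so it's square in the grip. Lowering it beside the plate with a 5 mm gap.

Call:
play_rows(
  gripper=[0.9,0.9,0.9,0.9,0.9,0.9,0.9],
  delta_pos=[
    [-0.5,-0.06,2.5],
    [-1,-0.06,5],
    [-1.4,-0.06,7.4],
    [-1.65,-0.06,8.7],
    [-1.8,-0.06,9.5],
    [-1.8,-0.06,9.5],
    [-1.8,-0.06,9.5],
  ],
  turn=[
    [0,0,0],
    [0,0,0],
    [0,0,0],
    [0,0,0],
    [0,0,0],
    [0,0,0],
    [0,0,0],
  ],
)

```text
time: 19.2
position: [0.4877, 0.0172, 0.0318]
tool_rot: [0.724, 0.683, 0.073, -0.068]
ft_force: [-0.1, 0.2, -4.0]
grip_width: 0.0096
grip_force: 45.0
```

Call:
play_rows(
  gripper=[0.9,0.9,0.9,0.9],
  delta_pos=[
    [-0.02,0,0.1],
    [-0.04,0,0.2],
    [-0.04,0,0.2],
    [-0.04,0,0.2],
  ],
  turn=[
    [0,0,0],
    [0,0,0],
    [0,0,0],
    [0,0,0],
  ],
)

```text
time: 19.7
position: [0.4872, 0.0174, 0.0292]
tool_rot: [0.724, 0.683, 0.072, -0.069]
ft_force: [0.7, -0.0, -3.6]
grip_width: 0.0099
grip_force: 45.0
```

Call:
play_rows(
  gripper=[0.9,0.9,0.9,0.9],
  delta_pos=[
    [-0.01,0,0.05],
    [-0.02,0,0.1],
    [-0.02,0,0.1],
    [-0.02,0,0.1],
  ],
  turn=[
    [0,0,0],
    [0,0,0],
    [0,0,0],
    [0,0,0],
  ],
)

```text
time: 20.2
position: [0.4872, 0.0174, 0.0281]
tool_rot: [0.724, 0.683, 0.072, -0.069]
ft_force: [0.2, 0.0, -4.4]
grip_width: 0.0097
grip_force: 45.0
```

Call:
play_rows(
  gripper=[0.9,0.9,0.9,0.9],
  delta_pos=[
    [0,0.1,0],
    [0,0.2,0],
    [0,0.3,0],
    [0,0.3,0],
  ],
  turn=[
    [0,0,0],
    [0,0,0],
    [0,0,0],
    [0,0,0],
  ],
)

```text
time: 20.7
position: [0.4904, 0.0172, 0.0282]
tool_rot: [0.724, 0.683, 0.073, -0.069]
ft_force: [0.3, -0.1, -3.4]
grip_width: 0.0095
grip_force: 45.0
```

Not yet touching down; lowering another 1.5 mm, then pushing.

Call:
play_rows(
  gripper=[0.9,0.9,0.9,0.9,0.9],
  delta_pos=[
    [-0.01,0,0.05],
    [-0.02,0,0.1],
    [-0.03,0,0.15],
    [-0.03,0,0.15],
    [-0.03,0,0.15],
  ],
  turn=[
    [0,0,0],
    [0,0,0],
    [0,0,0],
    [0,0,0],
    [0,0,0],
  ],
)

```text
time: 21.32
position: [0.4901, 0.0173, 0.0267]
tool_rot: [0.724, 0.683, 0.072, -0.069]
ft_force: [-0.7, -0.1, -1.6]
grip_width: 0.0095
grip_force: 45.0
```

Call:
play_rows(
  gripper=[0.9,0.9,0.9,0.9],
  delta_pos=[
    [0,0.05,0],
    [0,0.1,0],
    [0,0.15,0],
    [0,0.15,0],
  ],
  turn=[
    [0,0,0],
    [0,0,0],
    [0,0,0],
    [0,0,0],
  ],
)

```text
time: 21.82
position: [0.4907, 0.0175, 0.0268]
tool_rot: [0.724, 0.683, 0.072, -0.07]
ft_force: [-4.9, -1.5, 3.7]
grip_width: 0.0094
grip_force: 45.0
```

Call:
play_rows(
  gripper=[0.9,0.9,0.9,0.9],
  delta_pos=[
    [0,0.05,0],
    [0,0.1,0],
    [0,0.15,0],
    [0,0.15,0],
  ],
  turn=[
    [0,0,0],
    [0,0,0],
    [0,0,0],
    [0,0,0],
  ],
)

```text
time: 22.32
position: [0.4921, 0.0177, 0.0268]
tool_rot: [0.724, 0.683, 0.072, -0.07]
ft_force: [-4.7, -0.8, 5.2]
grip_width: 0.0098
grip_force: 45.0
```

```bash
python3 - <<'E'
from plan import *
np.set_printoptions(linewidth=220)
o=robot.get_obs();print(o['position'],o['ft_force'],o['moment'])
T=Ro.from_quat(o['tool_rot']);off=np.array([-.0037,.0005,.0184])
Rg=Ro.from_matrix([[0,.98,.1989],[1,0,-.0005],[-.0005,.1989,-.98]])
S=o['position']+T.apply(off);print('S',S)
c=shot('wrist','w12')
bx=np.array([.5207,.015,0]);B=E_('z',-.058)
for yy in(.045,.035,.025):
    f=proj(c,[S+(T*Rg).apply([-.012,yy,.012]),S+(T*Rg).apply([.012,yy,.012]),bx+B.apply([-.016,yy,.018]),bx+B.apply([.044,yy,.018])])
    r=int(f[1,1].round());a=int(f[1,0])-10;print(r,f[:,0],a);print(c['color'][r,a:a+22].astype(int).T)
E
```

```text
[0.4921 0.0177 0.0268] [-4.7463 -0.7905  5.1781] [-0.2541  0.9606  0.183 ]
S [0.4925 0.0177 0.008 ]
193 [304.0506 354.5079 354.7916 477.7925] 344
[[189 189 191 191 192 192 191 191 183 162 133 153 201 223 226 226 226 225 225 225 225 225]
 [191 191 192 193 194 195 195 194 185 161 122 111 134 148 151 151 151 151 151 152 152 152]
 [184 184 186 187 188 188 187 187 179 156 114  92 100 108 110 110 110 110 111 111 112 112]]
214 [304.0621 354.441  354.7269 477.5479] 344
[[187 187 188 189 190 190 190 189 182 161 143 173 212 225 227 227 227 227 226 226 226 226]
 [188 189 190 191 191 192 192 191 183 159 124 122 144 155 154 151 150 150 150 149 150 150]
 [181 182 183 184 185 185 185 184 177 153 113  97 109 115 113 109 108 108 107 106 106 106]]
235 [304.086  354.3615 354.6498 477.2307] 344
[[105 107 109 109 109 110 110 110 107 100  98 109 121 125 126 126 126 126 126 127 127 127]
 [105 107 109 109 109 110 110 110 107  98  82  79  83  85  86  86  86  86  86  86  86  86]
 [101 104 104 105 105 105 106 106 102  93  74  63  63  64  66  66  66  66  66  66  66  66]]
```

Call:
play_rows(
  gripper=[0.9,0.9,0.9,0.9,0.9],
  delta_pos=[
    [0,0.05,0],
    [0,0.1,0],
    [0,0.15,0],
    [0,0.2,0],
    [0,0.2,0],
  ],
  turn=[
    [0,0,0],
    [0,0,0],
    [0,0,0],
    [0,0,0],
    [0,0,0],
  ],
)

```text
time: 23.0
position: [0.4923, 0.0178, 0.0268]
tool_rot: [0.723, 0.683, 0.071, -0.071]
ft_force: [-8.5, -2.3, 8.2]
grip_width: 0.0097
grip_force: 45.0
```

Call:
play_rows(
  gripper=[0.7,0.5,0.4,0.4,0.4,0.4,0.4,0.4,0.4,0.4,0.4],
  delta_pos=[
    [0,0,0],
    [0,0,0],
    [0,0,0],
    [0.2,-0.1,-1],
    [0.8,-0.1,-4],
    [1.6,-0.1,-8],
    [2.4,-0.1,-12],
    [-4,-0.1,-17],
    [-8,-0.1,-18],
    [-8,-0.1,-18],
    [-8,-0.1,-18],
  ],
  turn=[
    [0,0,0],
    [0,0,0],
    [0,0,0],
    [0,0,0],
    [0,0,0],
    [0,0,0],
    [0,0,0],
    [0,-0.1,0],
    [0,-0.2,0],
    [0,-0.2,0],
    [0,-0.2,0],
  ],
)

```text
time: 24.38
position: [0.4874, -0.0965, 0.1874]
tool_rot: [0.728, 0.686, 0.0, -0.0]
ft_force: [0.5, 0.7, 0.7]
grip_width: 0.0264
grip_force: 0.0
```

```bash
python3 - <<'E'
from plan import *
np.set_printoptions(linewidth=220)
o=robot.get_obs();print(o['position'],o['q'],o['grip_force'])
c=shot('wrist','w13');bx=np.array([.5207,.015,0]);B=E_('z',-.058)
col=c['color'].astype(int)
# edges: saturation profile across rows along board x
for yy in(.045,.0,-.025,-.045):
    xs=np.linspace(-.055,.06,231);f=proj(c,bx+B.apply(np.c_[xs,0*xs+yy,0*xs+.02]))
    v=np.array([cv2.getRectSubPix(c['color'],(1,1),tuple(map(float,p)))[0,0] for p in f]).astype(int)
    s=v.max(1)-v.min(1);i=np.where(s>34)[0];g=np.abs(np.diff(v.sum(1)))
    print(yy,'sat from',xs[i[0]],'to',xs[i[-1]],'edges',[(round(xs[k],4),int(g[k])) for k in np.where(g>40)[0]][:40])
# fin fit upright
m=None
q=proj(c,bx+B.apply([[-.028,0,.067],[-.028,.035,.067],[-.028,-.035,.067]]));print(q)
a=proj(c,bx+B.apply(BOX+[-.028,.002,.01]));x0,y0=(a.min(0)-8).astype(int);x1,y1=(a.max(0)+8).astype(int)
m=finmask(c,(max(x0,0),max(y0,0),x1,min(y1,480)),45);print(a.min(0),a.max(0),m.min(0),m.max(0))
x,r=finfit([c],[m],[.4925,.0177,.01,-.058],0);print('se',x,np.sqrt((r**2).mean()),B.inv().apply(x[:3]-bx))
E
```

```text
[ 0.4874 -0.0965  0.1874] [-0.4214  0.4073  1.7866  0.0011  0.9483 -0.3627] 0.0
0.045 sat from -0.016 to 0.043000000000000003 edges [(np.float64(-0.0355), 55), (np.float64(-0.035), 66), (np.float64(-0.0345), 67), (np.float64(-0.034), 45), (np.float64(-0.024), 72), (np.float64(-0.0235), 76), (np.float64(-0.023), 59), (np.float64(-0.0175), 58), (np.float64(-0.017), 50), (np.float64(0.0425), 47), (np.float64(0.043), 48), (np.float64(0.0435), 45)]
0.0 sat from -0.0165 to 0.0425 edges [(np.float64(-0.054), 49), (np.float64(-0.0535), 42), (np.float64(-0.0355), 67), (np.float64(-0.035), 79), (np.float64(-0.0345), 90), (np.float64(-0.024), 73), (np.float64(-0.0235), 87), (np.float64(-0.023), 65), (np.float64(-0.0225), 47), (np.float64(-0.018), 41), (np.float64(-0.0175), 45), (np.float64(-0.017), 46), (np.float64(0.0425), 48), (np.float64(0.043), 53), (np.float64(0.0435), 52)]
-0.025 sat from -0.016 to 0.046000000000000006 edges [(np.float64(-0.0505), 42), (np.float64(-0.05), 65), (np.float64(-0.0495), 46), (np.float64(-0.0235), 42), (np.float64(0.0425), 54), (np.float64(0.043), 41)]
-0.045 sat from -0.009000000000000001 to 0.0425 edges [(np.float64(-0.0445), 53), (np.float64(-0.044), 65), (np.float64(-0.0435), 71), (np.float64(-0.043), 57), (np.float64(-0.0115), 42), (np.float64(0.038), 53), (np.float64(0.0385), 65), (np.float64(0.039), 93), (np.float64(0.0395), 78), (np.float64(0.04), 46)]
[[326.7075  77.1515]
 [326.6609  25.1769]
 [326.7593 127.4693]]Traceback (most recent call last):
  File "<stdin>", line 16, in <module>
  File "fin.py", line 6, in finmask
    return max(cv2.findContours(m,cv2.RETR_EXTERNAL,cv2.CHAIN_APPROX_NONE)[0],key=cv2.contourArea).reshape(-1,2)
           ~~~^^^^^^^^^^^^^^^^^^^^^^^^^^^^^^^^^^^^^^^^^^^^^^^^^^^^^^^^^^^^^^^^^^^^^^^^^^^^^^^^^^^^
ValueError: max() iterable argument is empty
```

```bash
python3 - <<'E'
from plan import *
c=load('w13');bx=np.array([.5207,.015,0]);B=E_('z',-.058)
a=proj(c,bx+B.apply(BOX+[-.028,.002,.01]));x0,y0=(a.min(0)-8).astype(int).clip(0);x1,y1=(a.max(0)+8).astype(int)
print(c['color'].max(2)[80,x0:x1:1])
for th in(60,75,85):
  try:
    m=finmask(c,(x0,y0,x1,y1),th);x,r=finfit([c],[m],[.4925,.0177,.01,-.058],0);print(th,x,np.sqrt((r**2).mean()),B.inv().apply(x[:3]-bx))
  except Exception as e: print(th,e)
# junction line along y: darkest/strongest gradient between -.022 and -.012 at plate-top height
for z in(.018,.022):
  L=[]
  for yy in np.arange(-.03,.05,.008):
    xs=np.linspace(-.021,-.011,101);f=proj(c,bx+B.apply(np.c_[xs,0*xs+yy,0*xs+z]))
    v=np.array([cv2.getRectSubPix(c['color'],(1,1),tuple(map(float,p)))[0,0] for p in f]).astype(int)
    rb=(v[:,0]-v[:,2])/v.sum(1);k=np.argmax(np.gradient(cv2.GaussianBlur(rb.reshape(-1,1),(1,9),2).ravel()));L.append(xs[k])
  L=np.array(L);print(z,L,np.polyfit(np.arange(-.03,.05,.008),L,1))
E
```

```text
[192 176 178 183 183 182 182 174 137  88  73  76  78  77  78  78  77  77
  75  73  69  71  91 123 162 179 182 183 179 159]
60 [ 0.4919  0.022  -0.073  -0.0596] 1.0629649958549505 [-0.0291  0.0053 -0.073 ]
75 [ 0.491   0.019  -0.0261 -0.0162] 1.2649195471677697 [-0.0299  0.0022 -0.0261]
85 [ 0.4922  0.0183 -0.0005 -0.0647] 0.8811465843162072 [-0.0286  0.0016 -0.0005]
0.018 [-0.0166 -0.0165 -0.0166 -0.0166 -0.0163 -0.0161 -0.0162 -0.0162 -0.0162
 -0.0162] [ 0.0069 -0.0164]
0.022 [-0.0167 -0.0165 -0.0166 -0.0167 -0.0163 -0.0163 -0.0163 -0.0163 -0.0163
 -0.0163] [ 0.0058 -0.0165]
```

```bash
python3 - <<'E'
from plan import *
c=load('w13');bx=np.array([.5207,.015,0]);B=E_('z',-.058)
a=proj(c,bx+B.apply(BOX+[-.028,.002,.01]))
# fin top long edges, lit region rows only, dark band limits at half level
for r in range(30,126,12):
    row=c['color'].max(2)[r,305:350].astype(float);d=np.where(row<row[:4].mean()*.68)[0]+305;print(r,d.min() if len(d) else None,d.max() if len(d) else None,end=' | ')
print()
top=bx+B.apply([[-.033,.035,.067],[-.033,-.035,.067],[-.023,.035,.067],[-.023,-.035,.067]]);print(proj(c,top))
# foot's -x long edge (top, z=.022): colour step near x=-.04
for y in np.arange(-.07,.08,.015):
    xs=np.linspace(-.048,-.034,141);f=proj(c,bx+B.apply(np.c_[xs,0*xs+y,0*xs+.022]))
    v=np.array([cv2.getRectSubPix(c['color'],(1,1),tuple(map(float,p)))[0,0] for p in f]).astype(float).mean(1)
    g=np.gradient(cv2.GaussianBlur(v.reshape(-1,1),(1,9),2).ravel());k=np.argmax(abs(g));print(round(y,3),round(xs[k],4),round(g[k],1),end=' | ')
E
```

```text
30 319 341 | 42 319 341 | 54 319 341 | 66 319 341 | 78 319 334 | 90 319 333 | 102 320 332 | 114 320 332 | 
[[319.4996  25.1899]
 [319.9026 127.4749]
 [333.8227  25.1773]
 [333.6165 127.4697]]
-0.07 -0.0415 -0.9 | -0.055 -0.0407 -0.9 | -0.04 -0.0413 -5.1 | -0.025 -0.0345 -2.1 | -0.01 -0.0345 -2.1 | 0.005 -0.0345 -5.5 | 0.02 -0.0344 -5.4 | 0.035 -0.0348 -4.6 | 0.05 -0.0406 -2.2 | 0.065 -0.0405 -2.3 | 0.08 -0.0404 -2.3 |
```

The fin's left edge (319–320 px) matches the flush prediction. The joint line and the foot's outer edge have the same slope (~0.006 rad), and the plate is still at the pins.

```bash
python3 -c "
from rig import robot
print(robot.hand_in())"
```

```text
the job is handed in; nothing more can be done
None
```

The job is handed in, though no verdict came back: by my camera measurements the green plate lies against both pins, the straightedge is flush along its other long edge, and my moves stayed clear of the red plate; I did not measure its position again at the end.

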